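# Free the stuck foundation bottle from the make-up stand

### The arm

A 7-joint arm with a two-finger parallel gripper is mounted at the origin on the work surface. World frame = base frame: x ahead of the robot, y to its left, z up, the work surface at z = 0. Lengths are in m, angles in rad, forces in N, time in s.
With the tool pointing down it reaches from about 0.425 to 0.95 m from the base axis. Payload 4.7 kg.
Tool frame: the origin (TCP) lies on the centre line of the jaws, within the pads' length; the fingertips stand 8 mm ahead of it and the grasp point (between the pads) lies 11 mm behind it; y points along the fingers, z is the direction in which the jaws open and shut, and the axes are right-handed (so a half turn about y gives the same grasp; the last joint's range is limited). The gripper opens to 87 mm and grips with 3 to 60 N. Pads are 19 mm wide; open, the fingers measure 117 mm over their backs; the gripper's body (75 mm by 190 mm) begins 51 mm behind the grasp point.
Start: joints at [1.208, 0.469, -0.049, 1.532, 0.024, 1.141, -0.082], TCP at [0.221, -0.638, 0.231] pointing down, gripper open.
Joint ranges: [-2.59, 2.59], [-0.33, 1.99], [-1.39, 1.29], [0.1, 2.45], [-1.04, 4.18], [0.21, 1.99], [-2.66, 2.66]. Speed limits (rad/s): [2.57, 2.57, 3.14, 3.14, 3.14, 3.14, 3.14].

### API

Orientations are given as a unit quaternion [w, x, y, z].
In Python, from rig import arm gives the robot as it stands. Calls block until the motion is done:
- arm.move_to(position, orientation): joint-space move of the TCP to a pose.
- arm.move_l(position, attitude=None, speed=0.15, max_force=None): straight line of the TCP; attitude=None keeps the orientation; speed is the mean speed in m/s. With max_force (N) it stops when the force on the tool has changed by that much, and returns True; else False.
- arm.movej(angles): joint-space move.
- arm.set_gripper(opening, grip_force=None): finger opening in m; grip_force is the grip in N (None keeps the last); returns when the fingers have stopped.
- arm.sleep(seconds).
- arm.solve_ik(position, orientation): joint angles nearest the present ones, or None.
- arm.read_camera(name): name is "scene" or "top" or "wrist"; returns a dict with "color" (400x640x3 uint8, red, green, blue), "K" (3x3 intrinsics, pixels), "R" (3x3) and "t" (3): a world point X has camera coordinates R X + t. Camera axes: x right, y down, z forward; pixel columns grow to the right and rows downward; lengths in m; the calibration is good to about 2 mm. A picture is of the moment at which its call begins. There is no depth.
A pose or a line that the arm cannot do raises arm.PlanningError and nothing moves.
- arm.job_done(): hands the job in, once; it reports no verdict.
Readings, each from a call of its own:
- arm.get_t(): time.
- arm.get_q(): joint angles.
- arm.get_dq(): joint speeds.
- arm.get_tau(): joint torques, N m.
- arm.get_eef_pos(): TCP position.
- arm.get_eef_rot(): TCP orientation.
- arm.get_contact_force(): force on the tool from outside, world axes, zero at the start.
- arm.get_ft_torque(): the same for the moment, N m.
- arm.get_finger_gap(): finger opening in m.
Only numpy, scipy, OpenCV 4.12 (cv2) and the standard library are available. Lean on these libraries where they do the work, as an engineer would, in place of code of your own. Each camera call takes 0.05 s, during which the arm holds its last target. There are 200 camera calls.

### The job

Slide the black make-up stand, with the bottle in it, along the table onto the green-ringed place without lifting it. The foundation bottle is stuck in the stand's sprung well and a straight pull would lift the whole stand, so rock it side to side, first leaning it towards the pink sponge and then away from it, while easing it up until it comes free. Finish while still holding the bottle upright, just clear above its well, with the stand left standing on the green-ringed place; leave the spray can, the compact and the powder jar alone.

Things in the scene. Friction and masses are not known exactly. Their poses are not given: they have to be found in the camera images.
- stand: the make-up stand, a heavy black block (about 0.85 kg), 100 mm (its x) by 130 mm (its y), 46 mm high, loose on the table; origin at the centre of its underside, z up, +y towards the pink sponge. Three lipsticks, 18 mm tall, are fixed on top along each x edge, 38 mm from the middle
- stand_well (a point): middle of the well's mouth in the stand's top, 46 mm above the underside; the well is 50 mm (x) by 58 mm (y), its floor 6 mm above the table. Inside, the bottle can be leaned only along the stand's y, easily 0.1 to 0.2 rad either way. Once its foot is more than 30 mm above the table it is loose
- stand_bars (a point): point midway between the two black rubber bars in the well, 28 mm above the table. They press on the bottle's +y and -y sides with about 15 N each on springs (300 N/m, 10 mm give). They resist a straight pull with more than the stand's weight; while the bottle is being rocked about this point it eases up with little force, 1 to 3 mm a swing
- stand_sponge (a point): centre of the underside of the pink egg-shaped sponge (33 mm wide, 18 mm tall), fixed on the stand's top 48 mm from the middle at its +y end
- bottle_mid (a point): centre (half-way up) of the foundation bottle, a block 46 mm (its x) by 36 mm (its y), 104 mm tall, beige with a white cap of the same width (upper 36 mm), 0.16 kg. It starts upright in the well, axes along the stand's, foot 6 mm above the table, top 110 mm, so 64 mm stand out of the stand. Grasp it across its 36 mm width, along the stand's y
- bottle_top (a point): centre of the bottle's top face, 52 mm above bottle_mid along the bottle's axis
- bottle_foot (a point): centre of the bottle's underside, 52 mm below bottle_mid along the bottle's axis
- bottle: the same bottle; origin at the centre of its underside
- green_mark: the goal place: a white disc 180 mm across with a green rim and a green dot in the middle, printed flat on the table (no thickness to speak of); origin at its centre
- grey_mark: the place where the stand starts: the same disc with a grey rim; origin at its centre
- spray_can: bystander: red spray can, 52 mm across, 190 mm tall; origin at the centre of its underside
- compact: bystander: purple round compact, 64 mm across, 20 mm high; origin at the centre of its underside
- powder_jar: bystander: black powder jar, 60 mm across, 42 mm high; origin at the centre of its underside
There are look-alikes about, which are no part of the job. Of the things like the bottle, leave any that is blue or red; of the rest the larger one is meant.

How it is judged:
By the outcome, as a careful person would: the job done as asked, in the order asked, and still so for the second after the job is handed in, while the arm keeps its last pose, push and grip.
It also fails if it takes over 56 s, if anything falls off the work surface, if the arm or the gripper's body presses on something with over 40 N, if the wrist force passes 120 N, or if a joint passes its speed limit or range.

## Working session

There is one attempt and no reset: what is moved stays moved. The work goes in short steps, each a Python script; the robot and the scene stay as the last script left them, time stands still between calls to the robot, and variables do not carry over. Pictures are saved under pics/ and viewed, about 8 in all and at most 12, crops included, and the job is handed in when it is done.

```bash
ls; mkdir -p pics; python3 - <<'E'
from rig import arm
import cv2,numpy as np
for n in("scene","top"):
    d=arm.read_camera(n); cv2.imwrite(f"pics/{n}0.png",d["color"][:,:,::-1]); print(n,d["K"].tolist(),d["R"].round(4).tolist(),d["t"].round(4).tolist())
print(arm.get_eef_rot(),arm.get_t())
E
```

```text
pics
scene [[362.0649513317349, 0.0, 316.34558561191295], [0.0, 362.0649513317349, 191.38125135560583], [0.0, 0.0, 1.0]] [[0.0912, 0.9958, -0.0043], [0.5424, -0.0534, -0.8384], [-0.8351, 0.0741, -0.545]] [-0.0155, -0.2143, 1.3113]
top [[516.7865060182268, 0.0, 321.3869950540317], [0.0, 516.7865060182268, 197.33493675804468], [0.0, 0.0, 1.0]] [[-0.0148, -0.9999, 0.0083], [-0.9895, 0.0134, -0.1436], [0.1434, -0.0103, -0.9896]] [-0.0151, 0.5872, 1.2763]
[ 0.11737678 -0.11761126  0.69790573 -0.6966476 ] 0.1
```

View pics/scene0.png

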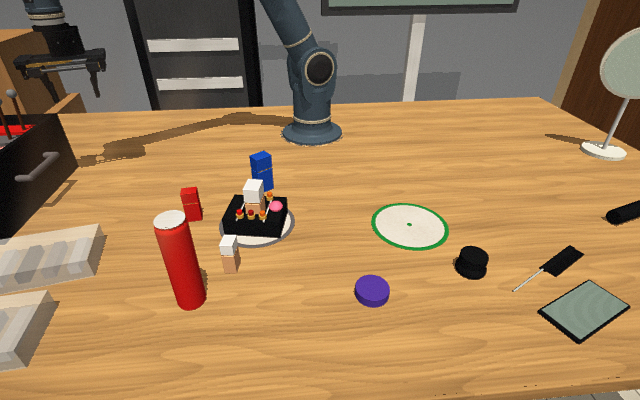

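View pics/top0.png

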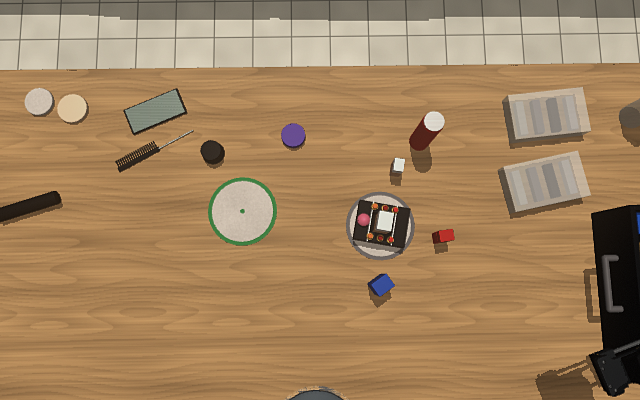

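Similar things: the white-capped beige bottle in the stand (top view 384,221), the small free beige bottle (398,165), a blue one (381,285) and a red one (444,236). Blue and red are excluded, and the one in the stand is the larger beige one. I'll confirm that in a crop.

```bash
cat > h.py <<'E'
import numpy as np,cv2
def ray(d,uv):
    R,t=np.array(d["R"]),np.array(d["t"]); v=R.T@np.linalg.solve(d["K"],[uv[0],uv[1],1.]); return -R.T@t,v
def plane(d,uv,z):
    o,v=ray(d,uv); return o+v*(z-o[2])/v[2]
def tri(obs):
    A=np.zeros((3,3));b=np.zeros(3)
    for d,uv in obs:
        o,v=ray(d,uv);v=v/np.linalg.norm(v);P=np.eye(3)-np.outer(v,v);A+=P;b+=P@o
    X=np.linalg.solve(A,b); return X,[float(np.linalg.norm((np.eye(3)-np.outer(w,w))@(X-o))) for o,w in [(o,v/np.linalg.norm(v)) for o,v in [ray(*q) for q in obs]]]
def proj(d,X):
    p=d["K"]@(np.array(d["R"])@X+d["t"]); return p[:2]/p[2]
E
python3 - <<'E'
from rig import arm
from h import *
t=arm.read_camera("top");s=arm.read_camera("scene")
def blobs(d,f,roi,mn=8):
    x0,y0,x1,y1=roi; c=d["color"][y0:y1,x0:x1]; h=cv2.cvtColor(c,cv2.COLOR_RGB2HSV).astype(int)
    m=f(h[...,0],h[...,1],h[...,2]).astype(np.uint8)
    n,l,st,ce=cv2.connectedComponentsWithStats(m)
    return [((ce[i]+[x0,y0]).round(1).tolist(),st[i].tolist()) for i in range(1,n) if st[i][4]>=mn],m
g=lambda h,s,v:(h>45)&(h<85)&(s>80)
for n,d,r in(("top",t,(190,160,300,260)),("scene",s,(350,190,470,260))):
    b,m=blobs(d,g,r,2); print(n,b)
    cs,_=cv2.findContours(m,cv2.RETR_EXTERNAL,cv2.CHAIN_APPROX_NONE); c=max(cs,key=len)[:,0]+np.array(r[:2])
    P=np.array([plane(d,u,0)[:2] for u in c]); # circle fit
    q=np.linalg.lstsq(np.c_[2*P,np.ones(len(P))],(P**2).sum(1),rcond=None)[0]; print("green",q[:2],np.sqrt(q[2]+q[:2]@q[:2]))
w=lambda h,s,v:(s<50)&(v>200); pk=lambda h,s,v:((h>165)|(h<5))&(s>60)&(s<190)&(v>120)
for n,d,r in(("top",t,(345,190,415,260)),("scene",s,(218,170,295,240))):
    print(n,"white",blobs(d,w,r)[0],"pink",blobs(d,pk,r)[0])
a=cv2.resize(t["color"][145:265,335:455],None,fx=4.5,fy=4.5,interpolation=2); b=cv2.resize(s["color"][140:280,175:315],(540,540),interpolation=2)
cv2.imwrite("pics/crop.png",cv2.resize(np.hstack([a,b]),(800,400))[:,:,::-1])
E
```

```text
top [([242.0, 211.4], [18, 18, 69, 68, 698]), ([241.9, 210.5], [50, 49, 5, 4, 15])]
green [0.56055929 0.18478503] 0.08835597264048775
scene [([410.2, 228.6], [21, 13, 78, 48, 582]), ([408.8, 223.9], [57, 33, 5, 3, 12])]
green [0.5575072  0.18510227] 0.08844455937987139
top white [([384.5, 200.2], [21, 6, 37, 11, 185]), ([352.9, 220.5], [5, 16, 8, 31, 99]), ([385.0, 220.6], [32, 21, 17, 20, 259]), ([408.2, 229.8], [61, 29, 5, 23, 37]), ([375.6, 250.5], [14, 56, 35, 10, 80])] pink [([363.3, 219.2], [12, 23, 13, 13, 124])]
scene white [([251.6, 190.5], [25, 9, 20, 24, 361]), ([267.1, 209.9], [48, 37, 3, 7, 8]), ([286.2, 224.3], [63, 44, 10, 22, 89]), ([228.7, 237.0], [4, 65, 14, 5, 64]), ([253.6, 237.8], [19, 66, 40, 4, 123])] pink [([275.3, 205.7], [50, 31, 15, 11, 122])]
```

View pics/crop.png

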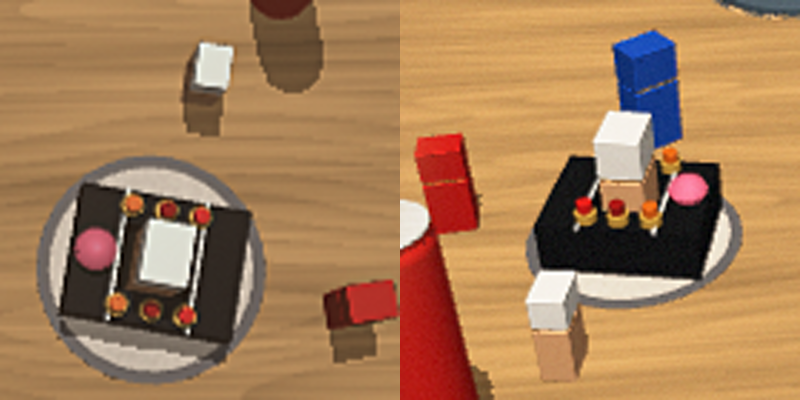

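Crop: the larger beige, white-capped bottle stands in the black stand, with its cap at top view ~(385,221). The free one at (398,165) is clearly smaller. The sponge is at (363,219). Next I'll get a rough pose and take wrist views from two places.

```bash
cat >> h.py <<'E'
from scipy.spatial.transform import Rotation as Ro
def quat(yaw,lean=0.,flip=False):
    """tool down, jaw axis z along stand y at yaw; lean: top tips towards +y_stand"""
    sy=np.array([-np.sin(yaw),np.cos(yaw),0]); sx=np.array([np.cos(yaw),np.sin(yaw),0])
    z=-sy if flip else sy; y=np.array([0,0,-1.]); x=np.cross(y,z)
    R=Ro.from_rotvec(-lean*sx)*Ro.from_matrix(np.c_[x,y,z])
    q=R.as_quat(); return q[[3,0,1,2]]
E
python3 - <<'E'
from rig import arm
from h import *
t=arm.read_camera("top")
b=plane(t,(385,220.6),.11);sp=plane(t,(363.3,219.2),.056);print(b,sp)
# stand's dark mask
h=cv2.cvtColor(t["color"],cv2.COLOR_RGB2HSV)
v=(sp-b)[:2];yaw=np.arctan2(-v[0],v[1]);print("yaw",yaw,np.linalg.norm(v))
for fl in(0,1):
    for p in ([b[0],b[1],.3],[.56,.185,.12]):
        print(fl,p,arm.solve_ik(p,quat(yaw,0,fl)))
w=arm.read_camera("wrist");R=np.array(w["R"]);c=-R.T@w["t"]
T=Ro.from_quat(np.array(arm.get_eef_rot())[[1,2,3,0]]).as_matrix()
print("cam in tool",T.T@(c-arm.get_eef_pos()),"axes in tool",(T.T@R.T).round(2).tolist(),w["K"][0][0])
E
```

```text
[ 0.51845041 -0.17496572  0.11      ] [ 0.52800766 -0.12773297  0.056     ]
yaw -0.19964821728158755 0.048189975214898775
0 [np.float64(0.5184504074935434), np.float64(-0.17496571628688362), 0.3] [ 0.86247642  0.28760399 -0.75846117  1.71479774  0.20908978  1.22240845
  1.42376164]
0 [0.56, 0.185, 0.12] [ 0.36238688  0.72234242 -1.10281463  1.80808383  0.73015977  1.0857638
  0.3601792 ]
1 [np.float64(0.5184504074935434), np.float64(-0.17496571628688362), 0.3] [ 0.47542713  0.21908236 -0.27109815  1.73515701  0.06258747  1.19578285
 -1.58288874]
1 [0.56, 0.185, 0.12] [ 0.05856042  0.52228891 -0.6043548   1.82406276  0.36756085  0.90895927
 -2.48355902]
cam in tool [-0.06944438 -0.15422435 -0.00022778] axes in tool [[0.0, 0.97, 0.26], [0.0, -0.26, 0.97], [1.0, -0.0, -0.0]] 335.40814318141054
```

```bash
python3 - <<'E'
from rig import arm
from h import *
import pickle
b=np.array([.5185,-.175]);yaw=-.2
D=[]
for i,(dx,dy,z) in enumerate(((-.01,-.07,.24),(0,.05,.2))):
    arm.move_to([b[0]+dx,b[1]+dy,z],quat(yaw)); arm.sleep(.2)
    D.append({k:np.array(v) for k,v in arm.read_camera("wrist").items()}); print(arm.get_t(),arm.get_eef_pos())
pickle.dump(D,open("w.pkl","wb"))
cv2.imwrite("pics/w.png",np.vstack([d["color"][:300] for d in D])[:,:,::-1])
E
```

```text
2.325 [ 0.50829533 -0.24562282  0.23987044]
3.15 [ 0.51864532 -0.12644995  0.20018905]
```

View pics/w.png

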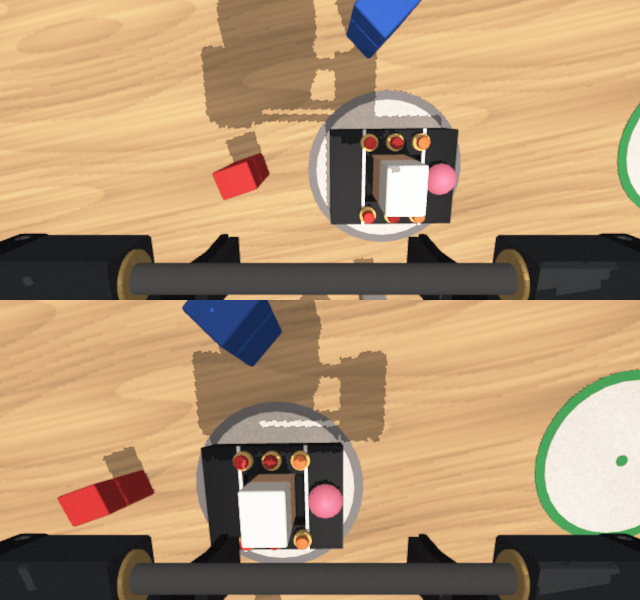

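```bash
python3 - <<'E'
from h import *
import pickle
D=pickle.load(open("w.pkl","rb"))
rois=[(370,145,440,225),(230,180,298,252)]
C=[];S=[];L=[]
for d,(x0,y0,x1,y1) in zip(D,rois):
    c=d["color"][y0:y1,x0:x1];h=cv2.cvtColor(c,cv2.COLOR_RGB2HSV).astype(int)
    m=((h[...,1]<30)&(h[...,2]>225)).astype(np.uint8);m=cv2.morphologyEx(m,cv2.MORPH_OPEN,np.ones((5,5)))
    k=max(cv2.findContours(m,0,1)[0],key=cv2.contourArea);hull=cv2.convexHull(k)
    for e in np.arange(.02,.2,.01):
        p=cv2.approxPolyDP(hull,e*cv2.arcLength(hull,True),True)[:,0]
        if len(p)==4:break
    p=p+[x0,y0]; o=p[np.argsort(p.sum(1))]; TL,BR=o[0],o[3]; TR,BL=(o[1],o[2]) if o[1][0]>o[2][0] else (o[2],o[1])
    C.append(np.array([TL,TR,BR,BL],float)+[[0,0],[1,0],[1,1],[0,1]]); C[-1]-=.0; print(C[-1].tolist())
    H=cv2.cvtColor(d["color"],cv2.COLOR_RGB2HSV).astype(int)
    pm=((H[...,0]>165)&(H[...,1]>50)&(H[...,1]<170)&(H[...,2]>140)).astype(np.uint8);n,l,st,ce=cv2.connectedComponentsWithStats(pm[:240]);i=1+st[1:,4].argmax();S.append(ce[i]);print("sponge",ce[i],st[i])
X=[tri([(D[0],C[0][i]),(D[1],C[1][i])]) for i in range(4)]
for x in X:print(x[0].round(4),np.round(x[1],4))
P=np.array([x[0] for x in X]);print("top",P.mean(0)); 
for a,b in((0,1),(3,2)):
    v=P[b]-P[a];print("yedge yaw",np.arctan2(-v[0],v[1]),np.linalg.norm(v))
for a,b in((0,3),(1,2)):
    v=P[b]-P[a];print("xedge yaw",np.arctan2(v[1],v[0]),np.linalg.norm(v))
for d,c in zip(D,C):
    Q=np.array([plane(d,u,.11) for u in c]);v=Q[1]+Q[2]-Q[0]-Q[3];w=Q[3]+Q[2]-Q[0]-Q[1];print("z=.11",Q.mean(0),np.arctan2(-v[0],v[1]),np.arctan2(w[1],w[0]))
s=tri([(D[0],S[0]),(D[1],S[1])]);print("sponge",s,np.arctan2(-(s[0]-P.mean(0))[0],(s[0]-P.mean(0))[1]))
for i,(p,r) in enumerate(zip(((370,142),(422,142),(368,215)),((241,161),(300,161),(0,0)))):
    if r[0]:print("lip",tri([(D[0],p),(D[1],r)]))
# stand far edge top corners (view pixels) & green
H=cv2.cvtColor(D[1]["color"],cv2.COLOR_RGB2HSV).astype(int);m=((H[...,0]>45)&(H[...,0]<85)&(H[...,1]>80)).astype(np.uint8)
n,l,st,ce=cv2.connectedComponentsWithStats(m)
print([(plane(D[1],ce[i],0).round(4),st[i].tolist()) for i in range(1,n) if st[i,4]>20])
dk=[((lambda g:(g<60).astype(np.uint8))(cv2.cvtColor(d["color"],7))) for d in D]
for d,m,(x0,y0,x1,y1) in zip(D,dk,((320,115,470,235),(195,130,350,232))):
    k=m[y0:y1,x0:x1]; 
    for x in range(20,x1-x0-20,15):
        r=np.flatnonzero(k[:,x]); print((x+x0,r[0]+y0) if len(r) else None,end=" ")
    print()
E
```

```text
[[388.0, 173.0], [428.0, 166.0], [425.0, 216.0], [387.0, 217.0]]
sponge [441.09004093 178.84174625] [428 164  29  31 733]
[[239.0, 192.0], [284.0, 192.0], [287.0, 246.0], [244.0, 248.0]]
sponge [324.99786325 201.02564103] [308 184  35  35 936]
[ 0.4951 -0.1863  0.1073] [0.0028 0.0028]
[ 0.4986 -0.1524  0.1091] [0.0001 0.0001]
[ 0.5421 -0.1603  0.1081] [0.0004 0.0004]
[ 0.5364 -0.1936  0.1088] [0.0001 0.0001]
top [ 0.51804472 -0.17315058  0.10830823]
yedge yaw -0.10314817000663164 0.03418815441556737
yedge yaw -0.17055901498039275 0.0338114838076811
xedge yaw -0.1738411718711191 0.041980000343929506
xedge yaw -0.1794666698629299 0.04426402765474116
z=.11 [ 0.51842495 -0.17349703  0.11      ] -0.09921363939906803 -0.1792267910433037
z=.11 [ 0.51677233 -0.17262154  0.11      ] -0.17813280034601972 -0.17920423408869127
sponge (array([ 0.52503272, -0.1261308 ,  0.05596181]), [6.607595599350091e-05, 6.607595599354383e-05]) -0.14753841621143213
lip (array([ 0.47366772, -0.1914278 ,  0.05823724]), [1.1884649922116465e-05, 1.1884649922154152e-05])
lip (array([ 0.4843391 , -0.14054672,  0.05609703]), [0.00010259991447993864, 0.0001025999144799547])
[(array([0.539 , 0.1375, 0.    ]), [535, 70, 105, 167, 2342]), (array([0.5586, 0.1868, 0.    ]), [617, 156, 10, 10, 85])]
(340, np.int64(129)) (355, np.int64(129)) (370, np.int64(129)) (385, np.int64(129)) (400, np.int64(129)) (415, np.int64(129)) (430, np.int64(128)) (445, np.int64(128)) 
(215, np.int64(144)) (230, np.int64(144)) (245, np.int64(144)) (260, np.int64(144)) (275, np.int64(144)) (290, np.int64(143)) (305, np.int64(143)) (320, np.int64(143))
```

Two views put the bottle top at about z 0.109 (text: 0.110), with the centre at (0.518,-0.173) and yaw ≈ -0.19. The green place is at (0.559,0.186). Next: grasp the cap and check.

```bash
python3 - <<'E'
from rig import arm
from h import *
yaw=-.19;q=quat(yaw);p=[.5176,-.173,.083]
# ik check at goal
for l in(-.2,.2):
  for z in(.08,.15): print(arm.solve_ik([.5588,.1857+l*.06,z],quat(yaw,l)) is not None)
arm.move_to([p[0],p[1],.14],q)
print(arm.move_l(p,speed=.1,max_force=8))
print(arm.set_gripper(.03,40)); arm.sleep(.2)
print(arm.get_t(),arm.get_finger_gap(),arm.get_eef_pos(),arm.get_contact_force(),arm.get_ft_torque())
d=arm.read_camera("scene");cv2.imwrite("pics/g.png",cv2.resize(d["color"][130:250,190:340],(750,600))[:,:,::-1])
E
```

```text
True
True
True
True
False
False
5.375 0.03565748588341603 [ 0.51760781 -0.17300048  0.08305934] [-0.41005154 -0.07449928  1.48048556] [-0.0722843   0.00674012 -0.03442247]
```

View pics/g.png

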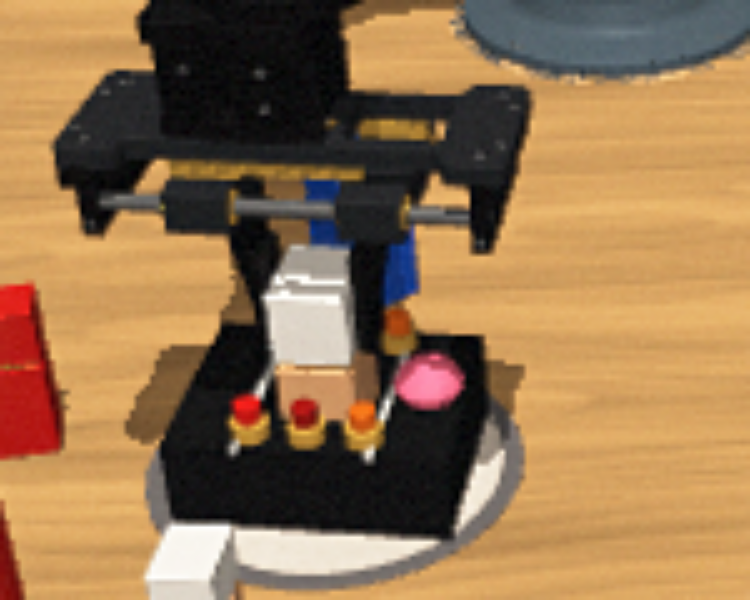

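The fingers hold the cap (gap 35.7 mm) and clear the sponge. Next is the slide.

```bash
python3 - <<'E'
from rig import arm
from h import *
a=np.array([.5176,-.173]);g=np.array([.5588,.1857])
for f in(.05,.5,1):
    p=a+f*(g-a); arm.move_l([*p,.083],speed=.08); print(arm.get_t(),arm.get_eef_pos(),arm.get_contact_force().round(2),arm.get_ft_torque().round(2))
arm.sleep(.3)
d=arm.read_camera("top");s=arm.read_camera("scene")
cv2.imwrite("pics/s.png",np.hstack([cv2.resize(d["color"][160:260,190:290],(400,400)),cv2.resize(s["color"][150:270,350:470],(400,400))])[:,:,::-1])
for n,d,(x0,y0,x1,y1) in(("top",d,(190,160,300,260)),("scene",s,(350,150,470,270))):
    h=cv2.cvtColor(d["color"][y0:y1,x0:x1],cv2.COLOR_RGB2HSV).astype(int);m=((h[...,0]>165)&(h[...,1]>60)&(h[...,1]<190)&(h[...,2]>120)).astype(np.uint8)
    n_,l,st,ce=cv2.connectedComponentsWithStats(m)
    for i in range(1,n_):
        if st[i,4]>40:print(n,ce[i]+[x0,y0],st[i],plane(d,ce[i]+[x0,y0],.056))
E
```

```text
5.8 [ 0.51979707 -0.15533181  0.08317924] [ 0.57 -1.93  2.74] [-0.71 -0.04  0.  ]
7.9833 [0.53779999 0.00238645 0.08313062] [-0.56 -8.75  7.24] [-2.35  0.16  0.12]
10.3917 [0.55869413 0.17945876 0.08322551] [ -1.78 -12.46  11.96] [-3.24  0.28  0.01]
scene [429.26666667 207.3       ] [ 73  52  14  12 120] [0.56992262 0.22072309 0.056     ]
```

View pics/s.png

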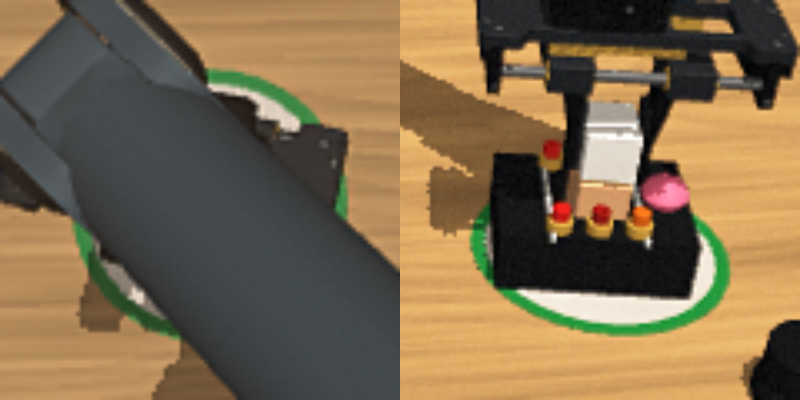

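```bash
python3 - <<'E'
from rig import arm
from h import *
s=arm.read_camera("scene");print("bias",plane(s,(275.3,205.7),.056)-[.525,-.126,.056])
T=Ro.from_quat(np.array(arm.get_eef_rot())[[1,2,3,0]]).as_matrix();print(T.round(3).tolist(),quat(-.19),arm.get_eef_rot(),arm.get_eef_pos(),arm.get_contact_force())
# stand edges in scene: front-bottom corners approx from crop; 
im=s["color"];cv2.imwrite("pics/s2.png",cv2.resize(im[175:255,365:465],(800,640))[:600,:,::-1])
E
```

```text
bias [ 4.59392501e-03 -1.13362290e-03 -6.93889390e-18]
[[0.981, -0.003, 0.192], [-0.192, -0.011, 0.981], [-0.001, -1.0, -0.011]] [-0.70391836  0.70391836 -0.06707415  0.06707415] [-0.69996087  0.70761717 -0.06896089  0.06765436] [0.55866145 0.17946198 0.08320113] [ -0.89966516 -12.74450945  11.74418496]
```

View pics/s2.png

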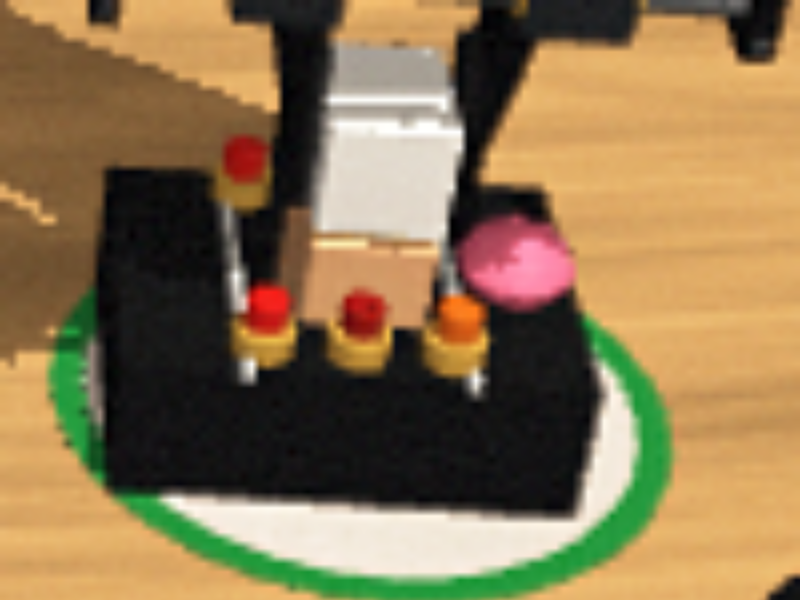

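```bash
python3 - <<'E'
from rig import arm
from h import *
s=arm.read_camera("scene")
A=plane(s,(378.75,236.25),0);B=plane(s,(436.9,239.4),0);v=B-A;yaw=np.arctan2(-v[0],v[1])
print(A,B,np.linalg.norm(v),yaw)
c=(A+B)/2-.05*np.array([np.cos(yaw),np.sin(yaw),0]);print("centre",c)
# same camera's own green centre
print("goal in same cam",[.5575,.1851])
E
```

```text
[0.59340498 0.10366416 0.        ] [0.61668737 0.2309801  0.        ] 0.1294272665182281 -0.18087240320814538
centre [0.55586182 0.17631652 0.        ]
goal in same cam [0.5575, 0.1851]
```

```bash
cat >> h.py <<'E'
def standpos(arm):
    s=arm.read_camera("scene");h=cv2.cvtColor(s["color"],cv2.COLOR_RGB2HSV).astype(int)[150:270,350:470]
    m=((h[...,0]>165)&(h[...,1]>60)&(h[...,1]<190)&(h[...,2]>120)).astype(np.uint8)
    n,l,st,ce=cv2.connectedComponentsWithStats(m);i=1+st[1:,4].argmax()
    sp=plane(s,ce[i]+[350,150],.056)-[.0046,-.0011,0]
    # bottom edge of the black block -> yaw and centre
    g=s["color"].max(2);pts=[]
    for x in range(int(ce[i][0])+350-48,int(ce[i][0])+350+4):
        col=np.flatnonzero((g[190:250,x]<60))
        if len(col): pts.append((x,190+col.max()+.5))
    P=np.array([plane(s,u,0)[:2] for u in pts]);k=np.polyfit(P[:,1],P[:,0],1);r=P[:,0]-np.polyval(k,P[:,1])
    ok=abs(r)<.006;k=np.polyfit(P[ok,1],P[ok,0],1);yaw=-np.arctan(k[0])
    c=sp[:2]-.048*np.array([-np.sin(yaw),np.cos(yaw)])
    return c.round(4),round(yaw,3),st[i,4],"edge-x-offset",round(float(np.polyval(k,c[1])*np.cos(yaw)-c[0]*np.cos(yaw)),4)
E
python3 - <<'E'
from rig import arm
from h import *
print(standpos(arm))
f=lambda:print(round(arm.get_t(),2),arm.get_eef_pos().round(4),arm.get_contact_force().round(1),arm.get_ft_torque().round(2))
arm.move_l([.561,.1965,.083],quat(-.19),speed=.05);f();print(standpos(arm))
arm.move_l([.5588,.1857,.083],quat(-.19),speed=.05);f();print(standpos(arm))
E
```

```text
(array([0.5565, 0.1747]), np.float64(-0.185), np.int32(120), 'edge-x-offset', 0.0466)
11.31 [0.561  0.1923 0.0832] [-1.4 -9.1  7.8] [-2.45  0.06 -0.02]
(array([0.5593, 0.1875]), np.float64(-0.196), np.int32(119), 'edge-x-offset', 0.0459)
11.72 [0.5595 0.1868 0.0832] [ 3.5  1.1 -0.1] [ 0.34 -1.18 -0.04]
(array([0.5591, 0.1873]), np.float64(-0.196), np.int32(118), 'edge-x-offset', 0.0461)
```

```bash
cat >> h.py <<'E'
C=np.array([.559,.1865,.028]);YAW=-.193
def rock(arm,lean,d,speed=.04):
    sy=np.array([-np.sin(YAW),np.cos(YAW),0])
    arm.move_l(C+d*(np.cos(lean)*np.array([0,0,1.])+np.sin(lean)*sy),quat(YAW,lean),speed=speed)
    T=Ro.from_quat(np.array(arm.get_eef_rot())[[1,2,3,0]]).as_matrix();e=arm.get_eef_pos()
    print(round(arm.get_t(),2),"lean",round(float(-T[:,1]@sy),3),"d",round(float((e-C)@-T[:,1]),4),arm.get_contact_force().round(1))
E
python3 - <<'E'
from rig import arm
from h import *
d=.055
rock(arm,.14,d)
for i in range(4):
    d+=.0015; rock(arm,-.15 if i%2==0 else .15,d)
print(standpos(arm))
E
```

```text
12.14 lean 0.138 d 0.0573 [2.1 1.9 9.3]
12.7 lean -0.15 d 0.0571 [ 1.3 -1.2  7.2]
13.28 lean 0.15 d 0.0578 [-0.9 -0.1  2.4]
13.88 lean -0.148 d 0.0589 [ 0.2 -0.2 -5.4]
14.47 lean 0.149 d 0.0612 [-2.4  1.3  0.8]
(array([0.5569, 0.1876]), np.float64(-0.195), np.int32(118), 'edge-x-offset', 0.0468)
```

```bash
python3 - <<'E'
from rig import arm
from h import *
d=.061
for i in range(12):
    d+=.0018; rock(arm,-.15 if i%2==0 else .15,d)
    if i==5: print(standpos(arm))
print(standpos(arm))
s=arm.read_camera("scene");cv2.imwrite("pics/r.png",cv2.resize(s["color"][150:270,350:470],(600,600))[:,:,::-1])
E
```

```text
15.14 lean -0.148 d 0.063 [-0.4  1.  -1.5]
15.77 lean 0.149 d 0.0651 [-0.4  0.3  1.3]
16.41 lean -0.149 d 0.0667 [ 1.2  0.2 -1.2]
17.07 lean 0.149 d 0.0685 [0.8 0.1 1.4]
17.73 lean -0.148 d 0.0698 [ 2.6  0.3 -4.2]
18.42 lean 0.149 d 0.0724 [0.2 0.2 1.6]
(array([0.5584, 0.1859]), np.float64(-0.192), np.int32(118), 'edge-x-offset', 0.0462)
19.16 lean -0.148 d 0.0732 [ 1.   0.6 -5.5]
19.87 lean 0.149 d 0.0763 [-0.9 -0.1  5.3]
20.59 lean -0.155 d 0.0785 [-1.4  3.   6.8]
21.32 lean 0.148 d 0.0841 [-5.6 -0.4 25.8]
22.07 lean -0.153 d 0.082 [-0.   3.   3.7]
22.83 lean 0.151 d 0.0839 [-1.5 -0.2  8.8]
(array([0.5584, 0.1847]), np.float64(-0.2), np.int32(118), 'edge-x-offset', 0.0461)
```

View pics/r.png

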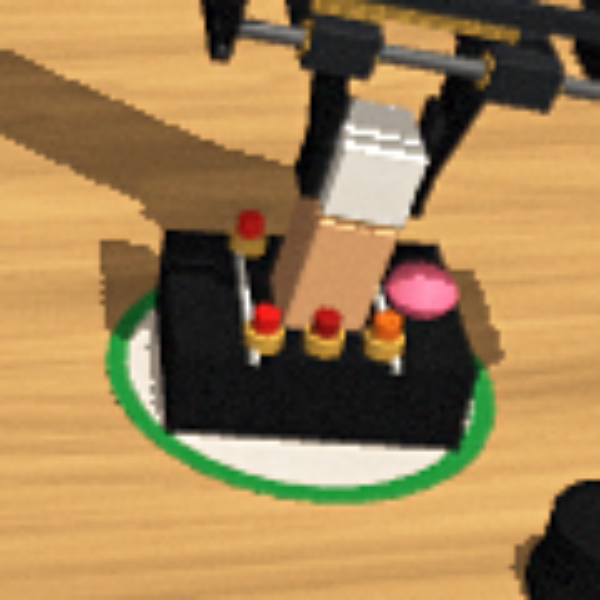

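The bottle is high enough to be loose and the stand is still on the mark. I'll straighten it up and lift gently.

```bash
python3 - <<'E'
from rig import arm
from h import *
rock(arm,0,.086);print(standpos(arm))
p=C.copy()
for z in(.122,.135):
    p[2]=z;print(arm.move_l(p,quat(YAW),speed=.03,max_force=8),arm.get_t(),arm.get_eef_pos(),arm.get_contact_force().round(1),arm.get_finger_gap())
arm.sleep(.3);print(standpos(arm),arm.get_contact_force().round(2),arm.get_eef_rot(),quat(YAW))
s=arm.read_camera("scene");cv2.imwrite("pics/f.png",cv2.resize(s["color"][140:260,350:470],(600,600))[:,:,::-1])
E
```

```text
23.41 lean 0.001 d 0.0855 [-0.7 -0.5 -1. ]
(array([0.5581, 0.1846]), np.float64(-0.195), np.int32(120), 'edge-x-offset', 0.0465)
False 23.875 [0.55913384 0.18701883 0.12230841] [ 0.2 -0.6 -1.8] 0.035859531864308736
False 24.4583 [0.55907232 0.18641001 0.1351494 ] [-0.  -0.3 -2.3] 0.03568528751920126
(array([0.5572, 0.1846]), np.float64(-0.198), np.int32(125), 'edge-x-offset', 0.0474) [-0.07  0.92 -1.48] [-0.70380295  0.70382856 -0.06822713  0.0680575 ] [-0.70381696  0.70381696 -0.06812995  0.06812995]
```

View pics/f.png

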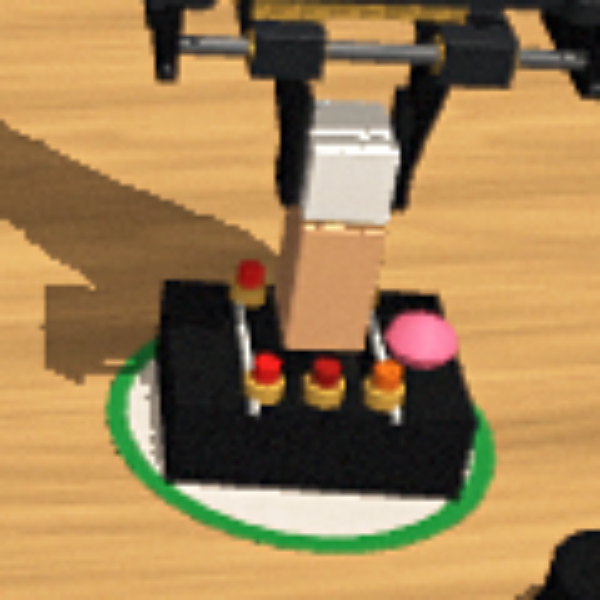

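```bash
python3 - <<'E'
from rig import arm
from h import *
s=arm.read_camera("scene");g=arm.get_eef_pos();sx=np.array([np.cos(YAW),np.sin(YAW),0]);sy=np.array([-np.sin(YAW),np.cos(YAW),0])
n0=(g+.023*sx)@sx-.0046*0
def pt(u):
    o,v=ray(s,(350+u[0]/5,140+u[1]/5));X=o+v*(n0-o@sx)/(v@sx);return X
for nm,u in(("BL",(284,348)),("BR",(365,352)),("seamL",(301,220)),("seamR",(383,225)),("TL",(310,143)),("TR",(399,153))):
    X=pt(u);print(nm,"y off",((X-g)@sy).round(4),"z",X[2].round(4))
for k in(-.018,.018):
    print([((proj(s,np.array([*(g+.023*sx+k*sy)[:2],z]))-[350,140])*5).round(0).tolist() for z in(.058,.126,.162)])
E
```

```text
BL y off -0.0169 z 0.0595
BR y off 0.0185 z 0.0597
seamL y off -0.0184 z 0.1267
seamR y off 0.0159 z 0.1262
TL y off -0.0198 z 0.1642
TR y off 0.0168 z 0.1614
[[281.0, 351.0], [302.0, 221.0], [314.0, 148.0]]
[[363.0, 355.0], [388.0, 226.0], [402.0, 152.0]]
```

```bash
python3 -c "
from rig import arm
print(arm.get_t(),arm.get_finger_gap(),arm.get_contact_force());arm.job_done()"
```

```text
24.9083 0.03527596741117319 [ 0.23253763 -1.25503525 -1.30365173]
the job is handed in; nothing more can be done
```

I slid the stand onto the green-ringed place by the bottle's cap. I then rocked the bottle free, leaning it towards the sponge first and then away. The job was handed in at 24.9 s of the 56 s allowed, and no verdict was reported.

**Last checks before handing in:**
- **Stand:** its centre measured about (0.557, 0.185) against the mark at (0.559, 0.186), so about 2 mm off. It is standing flat.
- **Bottle:** held upright to within about 0.02 to 0.04 rad from image corners. Its foot is at about 59 mm, roughly 13 mm above the well's mouth. The finger gap is 35 mm and the load about 1.3 N, which matches the bottle's weight.
- **Bystanders:** I never moved near the spray can, the compact or the powder jar, but took no dedicated picture of them at the end.

**What went less well:**
- **Slide:** the first slide stopped about 10 mm short because the arm and the well's springs gave way. A second push corrected it.
- **Push-back on the bottle:** the wrist read a brief 26 N upward push as the bottle came out past the bars. The stand moved by about 1 mm at most during that stretch.
- **Yaw:** the yaw estimates spread between -0.15 and -0.21 at the start and between -0.19 and -0.20 at the end.

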